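# Draw the sprung filter slide to its click and hold it

### The arm

A 6-joint arm with a two-finger parallel gripper is mounted at the origin on the work surface. World frame = base frame: x ahead of the robot, y to its left, z up, the work surface at z = 0. Lengths are in m, angles in rad, forces in N, time in s.
With the tool pointing down it reaches from about 0.225 to 0.875 m from the base axis. Payload 3.4 kg.
Tool frame: the origin (TCP) lies at the very end of the fingers, on their centre line; the grasp point (between the pads) lies 19 mm behind it (grasp_offset is the distance from the TCP to the grasp point, in m); y points along the fingers, z is the direction in which the jaws open and shut, and the axes are right-handed (so a half turn about y gives the same grasp; the last joint's range is limited). The gripper opens to 85 mm and grips with 20 to 120 N. Pads are 22 mm wide; open, the fingers measure 114 mm over their backs; the gripper's body (76 mm by 85 mm) begins 54 mm behind the grasp point. The pads swing forward as they close: fully open they stand 13 mm farther back than shut.
Start: joints at [1.129, 0.276, 1.505, -0, 1.361, -0.121], TCP at [0.181, 0.546, 0.207] pointing down, gripper open.
Joint ranges: [-2.89, 2.89], [-0.75, 2.08], [0.22, 2.7], [-1.18, 4.32], [0.11, 2.71], [-2.7, 2.7]. Speed limits (rad/s): [2.57, 2.57, 3.14, 3.14, 3.14, 3.14].

### API

Orientations are given as a unit quaternion [w, x, y, z].
In Python, from rig import get_state, get_image, sign_off, grasp_offset gives the robot as it stands.
- The arm moves only by the shell command python3 -m jog 'ROWS' [FORCE]. ROWS is JSON, one flat list of numbers, 7 for each row, row after row: the closure in counts, from 0 (fully open) to 255 (shut), then the shift along the tool's x, y, z in cm, then the turn, a rotation vector about the tool's x, y, z in units of 8 degrees (1.0 is 8 degrees). In form: [jaw, tx, ty, tz, rx, ry, rz, jaw, tx, ty, tz, rx, ry, rz, ...]. A call has 1 to 12 rows; each row is the pose to reach, as a shift and turn from the pose commanded when the call began, along the tool's axes at that moment; what a row does not reach only later rows make up. A row lasts 1/8 s, in which the tool goes at most 62.5 mm and 10.7 degrees, less where a joint would pass 70% of its speed; a pose out of reach is approached as far as the arm can. A call with a gripper value outside its range is refused whole. The fingers move at their own pace and stop on an object; FORCE is the grip in N (left out, the last holds). Time passes only in rows, so rows that repeat a pose let the fingers close. It gives the time, the measured TCP pose, the force and the opening at its end, in the units of the state.
- get_state(): the state, without advancing time (a new reading comes with each control period).
- get_image(name): name is "scene" or "top"; returns a dict with "color" (420x560x3 uint8, blue, green, red), "mtx" (3x3 intrinsics, pixels), "R" (3x3) and "t" (3): a world point X has camera coordinates R X + t. Camera axes: x right, y down, z forward; pixel columns grow to the right and rows downward; lengths in m; the calibration is good to about 2 mm. A picture is of the moment at which its call begins. There is no depth.
- sign_off(): hands the job in, once; it reports no verdict.
The state is a dict: "clock": time; "qpos": joint angles; "qd": joint speeds; "effort": joint torques, N m; "position": TCP position; "ee_rot": TCP orientation; "contact_force": force on the tool from outside, world axes, zero at the start; "moment": the same for the moment, N m; "width": finger opening in m.
Only numpy, scipy, OpenCV 4.12 (cv2) and the standard library are available. Lean on these libraries where they do the work, as an engineer would, in place of code of your own. Each camera call takes 0.05 s, during which the arm holds its last target.

### The job

On the shade-matching light box, take the filter slide that has the round knob, draw it out along its rail against its return spring until you feel its ball click into the notch, and finish holding it there: the spring would pull it back if you let go. Do not run it on to its end stop, and leave the other slide and the things standing on the box as they are.

Things in the scene. Friction and masses are not known exactly. Their poses are not given: they have to be found in the camera images.
- lightbox: fixed white light box, 240 (x) x 290 (y) x 55 mm high, on the table; both slides draw out along its +y. Origin: centre of its underside. Two aluminium rails lie along y on its top, centred 52 mm either side of its middle; which slide is in which rail changes. The rails' side walls reach 14 mm above the box top
- round_slide_grip (a point): middle of the upright round knob (22 mm diameter, 28 mm tall, grey plastic) of the slide to draw: on its axis, 14 mm above the slide's flat top plate and 14 mm below the knob's top, 83 mm above the table. Site axes are the box's: the slide draws out to +y, z is up. The slide is an aluminium plate 56 x 160 mm with a smoked pane; the knob's axis is 18 mm behind its +y edge
- round_slide (a joint): how far the round-knob slide is drawn out, m: 0 home, 0.105 on its end stop. A spring pulls it home with 8 N at 0, 10.6 N at the stop, plus about 1 N of friction. Its notch lies somewhere between 0.045 and 0.085, different at each start and out of sight: it must be felt. The click alone does not hold the slide against the spring
- ball (a joint): rise of the hidden sprung detent ball (16 mm diameter) under the round-knob slide, m: about 0 on the slide's flat underside, 0.003 in the middle of the notch (a gap 10 mm wide), 0.001 some 2 mm off it. As it drops in, the pull needed falls by 1 to 2 N over some 4 mm of travel; past the notch's middle it rises steeply, to 3 N or more above the ordinary pull, then the ball jumps out
- flat_slide_grip (a point): middle of the flat upright tab (38 x 10 x 28 mm, broad face across the rail) of the other slide, which is otherwise the same; not to be moved. Same axes and height as the knob's point
- flat_slide (a joint): how far the flat-tab slide is drawn out, m: 0 at rest; sprung like the other, no notch; it must stay home
- bur_block: loose aluminium bur block, 22 x 60 x 18 mm with burs standing to 37 mm, on top of the box between the two rails, towards the box's -y end. Origin: centre of its underside
- bond_bottle: small loose amber bottle, 25 mm diameter, 46 mm tall, standing on the box top near its +x, -y corner. Origin: centre of its underside

How it is judged:
On the way, in this order (a step that is already met when the one before it is completed fails the run):
1. the round-knob slide is drawn out 20 mm or more by the fingers (value of joint round_slide above 0.02 m and contact force between the fingers and round_slide above 1 N), for 0.1 s.
2. the ball is in the notch while the fingers hold the slide (value of joint ball above 0.001 m and contact force between the fingers and round_slide above 1 N), for 0.3 s.
At the end, for the whole second after the job is handed in: Ball in the notch (risen over 1 mm: slide within about 2 mm of the notch's middle), slide still (under 10 mm/s) and held by the fingers with over 1 N; flat-tab slide within 10 mm of home; bur block and bottle on the box within 20 mm of where they stood (all of step 2 and value of joint round_slide between 0.04 and 0.09 m and velocity of joint round_slide between -0.01 and 0.01 m/s and value of joint flat_slide below 0.01 m and distance of each of bur_block, bond_bottle from where it was at the start of the episode below 0.02 m); the arm keeps its last pose, push and grip.
It fails at once if the round-knob slide is run on to its end stop (value of joint round_slide above 0.102 m).
It fails at once if the flat-tab slide is drawn out more than 10 mm (value of joint flat_slide above 0.01 m).
It fails at once if the bur block or the bottle on the box is shoved more than 20 mm (distance of any of bur_block, bond_bottle from where it was at the start of the episode above 0.02 m).
It also fails if it takes over 70 s, if anything falls off the work surface, if the arm or the gripper's body presses on something with over 40 N, if the wrist force passes 120 N, or if a joint passes its speed limit or range.

## Working session

There is one attempt and no reset: what is moved stays moved. The work goes in short steps, Python scripts to look and compute and a shell command to move; the robot and the scene stay as the last step left them, time stands still between calls to the robot, and variables do not carry over. Pictures are saved under pics/ and viewed, and the job is handed in when it is done.

```bash
mkdir -p pics; ls
python3 - <<'E'
from rig import *
import cv2
s=get_state();print(s);print(grasp_offset)
for n in("scene","top"):
    i=get_image(n);cv2.imwrite(f"pics/{n}0.png",i["color"]);print(n,i["mtx"],i["R"],i["t"])
E
```

```text
pics
{'clock': 0.0, 'qpos': array([ 1.12895165e+00,  2.76591674e-01,  1.50614517e+00,  2.63850164e-05,
        1.36072932e+00, -1.21017063e-01]), 'qd': array([-1.46753386e-04,  1.41905157e-03,  1.10701120e-03, -8.81176993e-05,
       -2.37942614e-03,  1.78414003e-03]), 'effort': array([ 1.33186477e-03, -4.16788208e+01, -2.45804268e+01,  8.67301878e-05,
        1.10039554e-02,  1.50334768e-05]), 'position': array([0.18107848, 0.54512236, 0.20643688]), 'ee_rot': array([-0.69739402,  0.6986616 , -0.11313845,  0.11275299]), 'contact_force': array([-0.57511127,  0.73238621, -0.05456633]), 'moment': array([ 0.04515155, -0.03223641,  0.00149058]), 'width': 0.08531997221223649}
0.0187
scene [[441.52243642   0.         284.95313117]
 [  0.         441.52243642 207.12942313]
 [  0.           0.           1.        ]] [[-0.6712245   0.74123739 -0.00497965]
 [ 0.53384984  0.47874309 -0.69700028]
 [-0.5142587  -0.47050205 -0.71705356]] [ 0.43280447 -0.26500452  0.99696464]
top [[405.76074812   0.         276.19480452]
 [  0.         405.76074812 213.40349866]
 [  0.           0.           1.        ]] [[ 0.00214953 -0.99928823  0.03766174]
 [-0.99380765 -0.0063187  -0.11093438]
 [ 0.1110934  -0.03719007 -0.99311387]] [-0.05212479  0.62456685  0.65433369]
```

View pics/scene0.png

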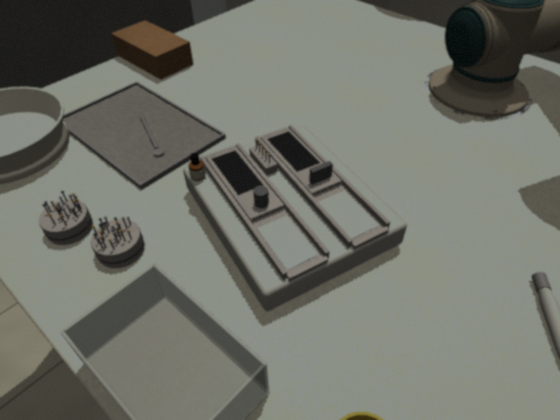

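View pics/top0.png

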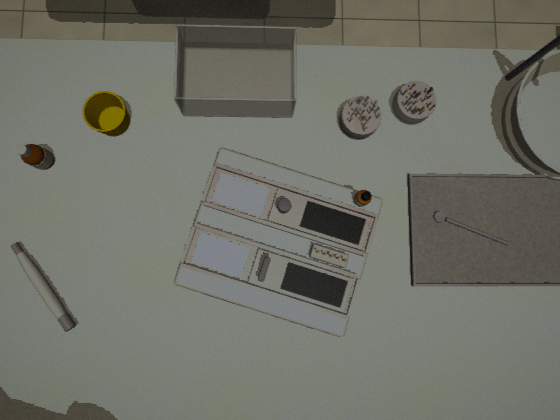

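The scene view shows the round knob at about (261,197) and the flat tab at (320,173). In the top view the knob is at about (284,205), in the rail farther from the robot, and the tab is at (263,266). The bur block is between the rails and the bottle is at (363,198). Next I'll measure them.

```bash
cat > h.py <<'E'
import numpy as np,cv2
from rig import *
def ray(i,uv,z):
    d=i["R"].T@np.linalg.inv(i["mtx"])@np.array([uv[0],uv[1],1.]);c=-i["R"].T@i["t"]
    return c+d*(z-c[2])/d[2]
def proj(i,X):
    p=i["mtx"]@(i["R"]@np.array(X)+i["t"]);return p[:2]/p[2]
E
python3 - <<'E'
from h import *
t=get_image("top");s=get_image("scene")
a=t["color"][130:350,160:400];cv2.imwrite("pics/tz.png",cv2.resize(a,None,fx=3.3,fy=2.7*1.0,interpolation=cv2.INTER_CUBIC)[:600])
b=s["color"][120:300,170:420];cv2.imwrite("pics/sz.png",cv2.resize(b,None,fx=3.2,fy=3.2,interpolation=cv2.INTER_CUBIC))
print(ray(t,(284,205),.09),ray(s,(261,190),.097))
# aluminium panes: dark pane blobs
g=cv2.cvtColor(t["color"],cv2.COLOR_BGR2GRAY)
m=(g<60).astype(np.uint8);
c,_=cv2.findContours(m[150:340,180:390],cv2.RETR_EXTERNAL,cv2.CHAIN_APPROX_NONE,offset=(180,150))
for k in c:
    if cv2.contourArea(k)>300:
        r=cv2.minAreaRect(k);print(r);bx=cv2.boxPoints(r);print([ray(t,p,.069).round(4) for p in bx])
E
```

```text
[ 0.63207458 -0.0596799   0.09      ] [ 0.6300211  -0.05892304  0.097     ]
((313.61822509765625, 284.1285400390625), (62.416629791259766, 27.504899978637695), 17.65012550354004)
[array([ 0.5024, -0.0541,  0.069 ]), array([ 0.5437, -0.0674,  0.069 ]), array([ 0.5138, -0.1626,  0.069 ]), array([ 0.4727, -0.1486,  0.069 ])]
((332.3666076660156, 222.263427734375), (60.97074890136719, 26.678543090820312), 17.87869644165039)
[array([ 0.6015, -0.0856,  0.069 ]), array([ 0.643 , -0.0991,  0.069 ]), array([ 0.6129, -0.1938,  0.069 ]), array([ 0.5716, -0.1795,  0.069 ])]
```

View pics/tz.png

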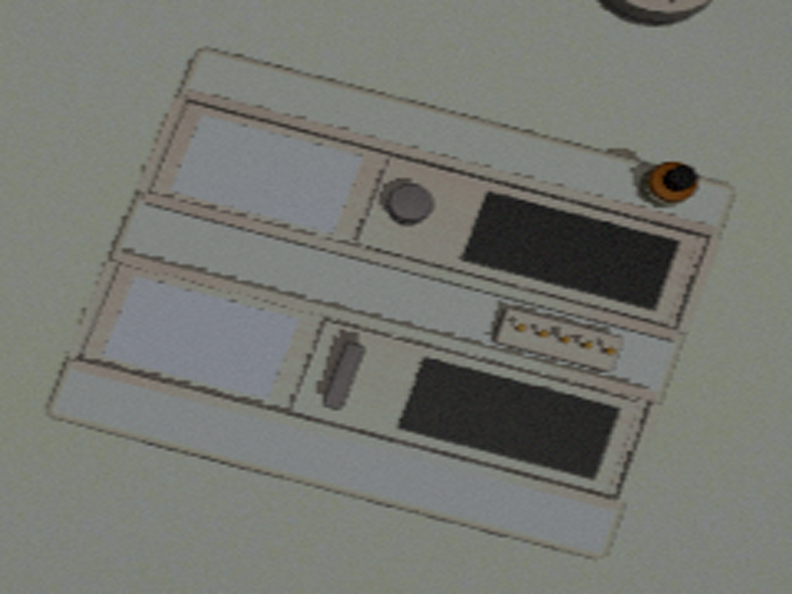

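View pics/sz.png

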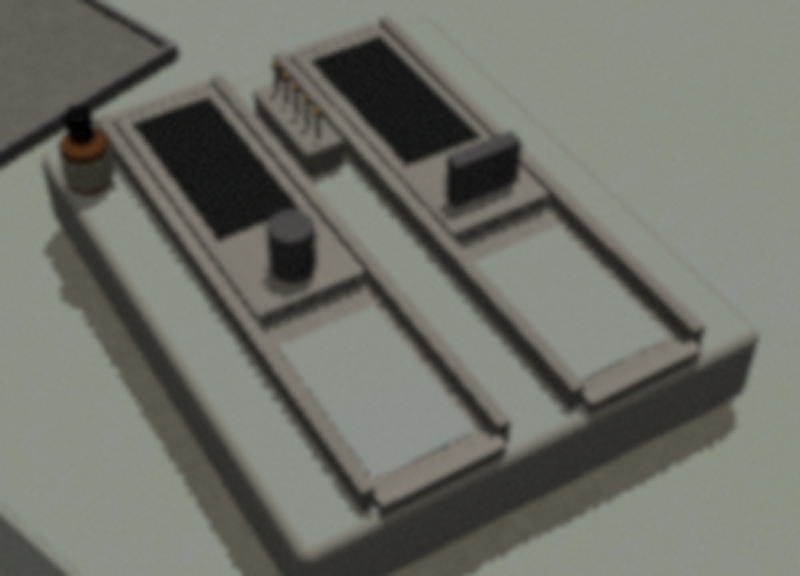

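```bash
cat >> h.py <<'E'
from scipy.spatial.transform import Rotation as Ro
def tool():
    s=get_state();q=s["ee_rot"];return s,Ro.from_quat([q[1],q[2],q[3],q[0]])
Y=np.array([.302,.953,0]);Y/=np.linalg.norm(Y);X=np.array([Y[1],-Y[0],0])
E
python3 - <<'E'
from h import *
t=get_image("top");s=get_image("scene")
K1=ray(t,(283.8,203.5),.097);K2=ray(s,(260.9,190.6),.097);print(K1,K2)
st,R=tool();print(R.as_matrix().round(3))
for z in(Y,-Y,X,-X):
    y=np.array([0,0,-1.]);x=np.cross(y,z);T=Ro.from_matrix(np.c_[x,y,z])
    rv=(R.inv()*T).as_rotvec();print(z,np.degrees(rv)/8)
K=(K1+K2)/2;K[2]=.115
print(st["qpos"],R.inv().apply(K-st["position"])*100)
pc=np.array([.6073,-.1395,0]);print((K-pc)@X,(K-pc)@Y)
E
```

```text
[ 0.63349215 -0.0589707   0.097     ] [ 0.63100515 -0.05816124  0.097     ]
[[ 0.949 -0.     0.315]
 [-0.315 -0.     0.949]
 [-0.    -1.    -0.001]]
[0.30208868 0.95327983 0.        ] [ 0.00393129 -0.09973404 -0.00067949]
[-0.30208868 -0.95327983 -0.        ] [1.06262821e-03 2.24002651e+01 6.14798731e-03]
[ 0.95327983 -0.30208868  0.        ] [3.61442240e-03 1.11502656e+01 2.54910774e-03]
[-0.95327983  0.30208868 -0.        ] [ 2.55882560e-03 -1.13497337e+01 -3.62820151e-03]
[ 1.12900534e+00  2.76161529e-01  1.50530613e+00  2.46009609e-05
  1.36068152e+00 -1.20987687e-01] [ 61.85008808   9.2197212  -43.10036115]
-0.0006662045636407092 0.08468948136018895
```

```bash
python3 -m jog '[0,5,0,-3.5,0,-0.1,0, 0,10,0,-7,0,-0.1,0, 0,15,0,-10.5,0,-0.1,0, 0,20,0,-14,0,-0.1,0, 0,25,0,-17.5,0,-0.1,0, 0,30,0,-21,0,-0.1,0, 0,35,0,-24.5,0,-0.1,0, 0,40,0,-28,0,-0.1,0, 0,45,0,-31.5,0,-0.1,0, 0,50,0,-35,0,-0.1,0, 0,55,0,-38.5,0,-0.1,0, 0,59,0,-41.3,0,-0.1,0]' 40
python3 - <<'E'
from h import *
st,R=tool();K=np.array([.6322,-.0586,.115]);print(st["qpos"],st["qd"],R.inv().apply(K-st["position"])*100,R.as_matrix().round(3),st["contact_force"])
E
```

```text
clock: 1.8
position: [0.6123, -0.0346, 0.2071]
ee_rot: [0.699, -0.699, 0.108, -0.109]
contact_force: [-0.3, 0.8, -0.3]
width: 0.0855
[-1.69854645e-01  3.33533223e-01  1.42066610e+00  4.72293698e-05
  1.38704418e+00 -1.43256998e+00] [-0.45470142  0.35905414 -0.53403029  0.01297477  0.18029939 -0.45736698] [ 2.62378102  9.21197604 -1.6857883 ] [[ 0.953  0.     0.303]
 [-0.303 -0.     0.953]
 [ 0.    -1.     0.   ]] [-0.31665167  0.82482179 -0.2994423 ]
```

```bash
python3 -m jog '[0,2.8,3,-1.8,0,0,0, 0,2.8,6,-1.8,0,0,0, 0,2.8,8,-1.8,0,0,0, 0,2.8,8,-1.8,0,0,0, 0,2.8,8,-1.8,0,0,0]'
python3 - <<'E'
from h import *
st,R=tool();K=np.array([.6322,-.0586,.097]);print(R.inv().apply(K-st["position"])*100,st["contact_force"])
for n in("scene","top"):
    i=get_image(n);p=proj(i,K);print(p);u,v=map(int,p)
    cv2.imwrite(f"pics/{n}1.png",cv2.resize(i["color"][max(0,v-90):v+90,max(0,u-120):u+120],None,fx=3.2,fy=3.2,interpolation=cv2.INTER_CUBIC))
E
```

```text
clock: 2.42
position: [0.6329, -0.0579, 0.1282]
ee_rot: [0.699, -0.699, 0.107, -0.109]
contact_force: [-0.4, -0.1, -0.0]
width: 0.0852
[-0.05245477  3.1183051  -0.08643831] [-0.43497134 -0.14988281 -0.02020377]
[260.09425551 190.88918182]
[283.56168131 204.32255391]
```

View pics/scene1.png

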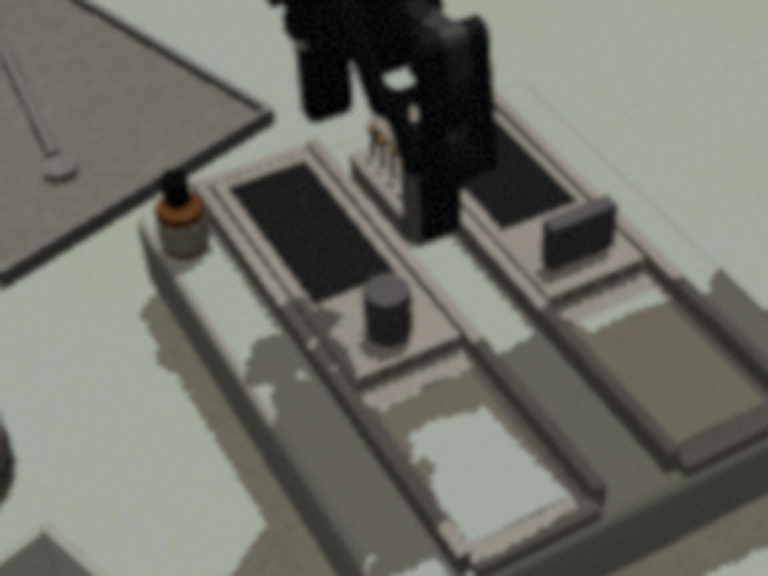

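View pics/top1.png

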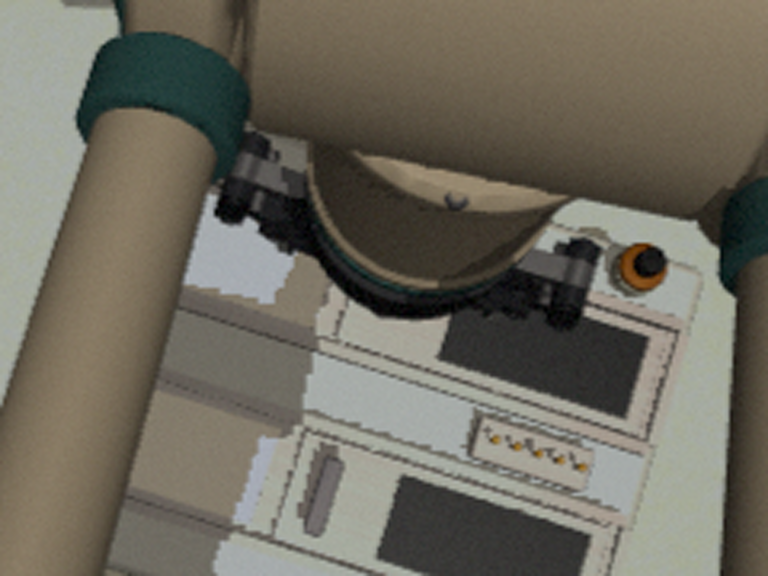

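The calibrated knob position still projects onto the knob (scene crop about (388,290)). The jaws straddle it along the rail, clear of the bur block and the bottle. Next I lower and close.

```bash
python3 -m jog '[0,0,1.5,0,0,0,0, 0,0,3,0,0,0,0, 0,0,4.3,0,0,0,0, 0,0,5.3,0,0,0,0, 0,0,5.3,0,0,0,0, 0,0,5.3,0,0,0,0]' 40
python3 -m jog '[120,0,0,0,0,0,0, 120,0,0,0,0,0,0, 255,0,0,0,0,0,0, 255,0,0,0,0,0,0, 255,0,0,0,0,0,0, 255,0,0,0,0,0,0, 255,0,0,0,0,0,0, 255,0,0,0,0,0,0]' 40
python3 - <<'E'
from h import *
st,R=tool();K=np.array([.6322,-.0586,.097]);f=st["contact_force"];print(R.inv().apply(K-st["position"])*100,f@X,f@Y,f[2])
for n in("scene",):
    i=get_image(n);p=proj(i,K);print(p);u,v=map(int,p)
    cv2.imwrite(f"pics/{n}2.png",cv2.resize(i["color"][max(0,v-90):v+90,max(0,u-120):u+120],None,fx=3.2,fy=3.2,interpolation=cv2.INTER_CUBIC))
E
```

```text
clock: 3.28
position: [0.6326, -0.058, 0.0745]
ee_rot: [0.699, -0.699, 0.108, -0.108]
contact_force: [0.1, -0.0, -0.5]
width: 0.0855
clock: 4.28
position: [0.6323, -0.0579, 0.0743]
ee_rot: [0.699, -0.699, 0.108, -0.108]
contact_force: [0.0, 0.4, 0.3]
width: 0.0001
[ 0.01546667 -2.27166859 -0.07060541] -0.10775456497975329 0.3653956161288836 0.3121783674888845
[260.09425551 190.88918182]
```

View pics/scene2.png

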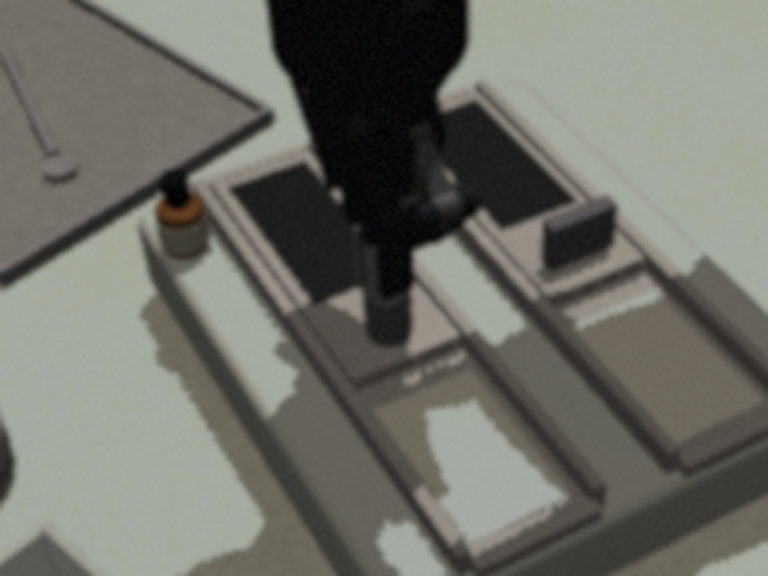

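The fingers shut fully (width 0), so they did not take the knob. I'll take a closer look before moving.

Run:
```python
from h import *
st,R=tool();P=st["position"]
i=get_image("scene");print("cam",-i["R"].T@i["t"], "tcp px",proj(i,P),"knob top",proj(i,[.6322,-.0586,.097]),"knob base",proj(i,[.6322,-.0586,.069]),"tcp+23mm",proj(i,P+[0,0,.023]))
c=i["color"][140:220,215:315];c=cv2.convertScaleAbs(c,alpha=2.2,beta=10)
cv2.imwrite("pics/z3.png",cv2.resize(c,None,fx=7,fy=7,interpolation=cv2.INTER_CUBIC))
i=get_image("top");cv2.imwrite("pics/t3.png",i["color"])
```

```text
cam [0.94467932 0.27513214 0.53232403] tcp px [261.12729152 202.36545771] knob top [260.09425551 190.88918182] knob base [260.95689093 204.64852859] tcp+23mm [260.42249539 190.9926362 ]
```

View pics/z3.png

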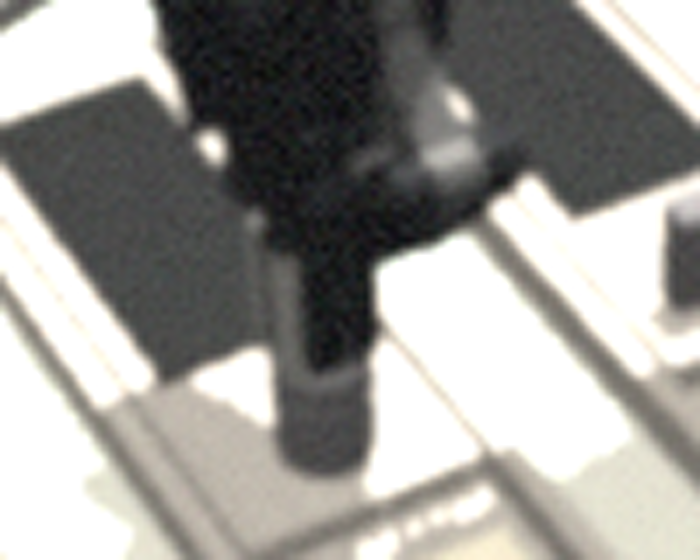

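View pics/t3.png

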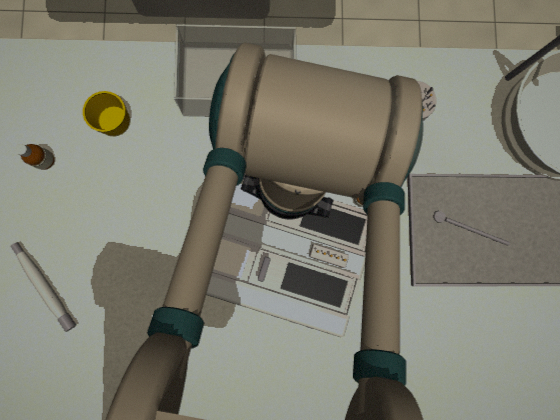

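The shut fingertips are sitting just above the knob's top: the tip edge is at image row 193, where the reported TCP would be at row 202. So the real tips are about 20 mm higher than reported. I'll check that by pressing down lightly in small steps.

```bash
python3 -m jog '[255,0,0.1,0,0,0,0,255,0,0.1,0,0,0,0]'; python3 -m jog '[255,0,0.1,0,0,0,0,255,0,0.1,0,0,0,0]'
```

```text
clock: 4.68
position: [0.6322, -0.0579, 0.0732]
ee_rot: [0.699, -0.699, 0.108, -0.108]
contact_force: [-0.0, -0.6, 0.1]
width: 0.0002
clock: 4.92
position: [0.6323, -0.0579, 0.073]
ee_rot: [0.699, -0.699, 0.108, -0.108]
contact_force: [-1.3, -0.1, 4.8]
width: -0.0001
```

Contact comes at TCP z 0.073, on the knob's top at 0.097, so the real tips are about 24 mm above the reported TCP. I'll open and go about 20 mm lower, watching the force.

```bash
python3 -m jog '[0,0,-1,0,0,0,0,0,0,-1,0,0,0,0,0,0,-1,0,0,0,0,0,0,-1,0,0,0,0,0,0,-1,0,0,0,0,0,0,-1,0,0,0,0]'
python3 -m jog '[0,0,1,0,0,0,0,0,0,1.7,0,0,0,0,0,0,2.3,0,0,0,0,0,0,2.3,0,0,0,0]'
python3 -m jog '[0,0,0.5,0,0,0,0,0,0,0.7,0,0,0,0,0,0,0.7,0,0,0,0]'
python3 - <<'E'
from h import *
i=get_image("scene")
c=i["color"][120:240,195:335];c=cv2.convertScaleAbs(c,alpha=2.,beta=10)
cv2.imwrite("pics/z4.png",cv2.resize(c,None,fx=5,fy=5,interpolation=cv2.INTER_CUBIC))
E
```

```text
clock: 5.68
position: [0.6322, -0.0579, 0.0821]
ee_rot: [0.699, -0.699, 0.108, -0.108]
contact_force: [0.5, 0.7, 0.7]
width: 0.0854
clock: 6.18
position: [0.6317, -0.0578, 0.0584]
ee_rot: [0.699, -0.699, 0.109, -0.107]
contact_force: [-0.2, -0.0, 0.3]
width: 0.0854
clock: 6.55
position: [0.6321, -0.0578, 0.0522]
ee_rot: [0.699, -0.699, 0.108, -0.108]
contact_force: [0.2, -0.2, -0.2]
width: 0.0854
```

View pics/z4.png

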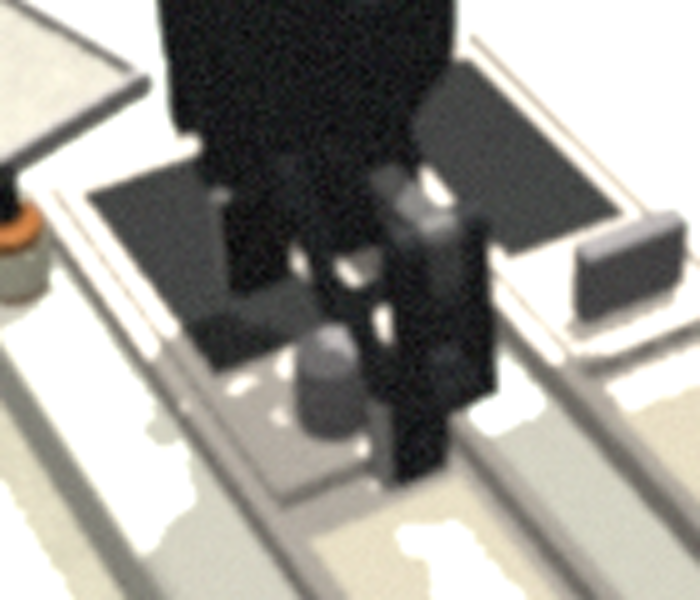

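The fingers now straddle the knob (crop about (328,385)), one before it and one behind. Next I close in stages and check the force.

```bash
python3 -m jog '[120,0,0,0,0,0,0,120,0,0,0,0,0,0,160,0,0,0,0,0,0,160,0,0,0,0,0,0]' 40
python3 -m jog '[255,0,0,0,0,0,0,255,0,0,0,0,0,0,255,0,0,0,0,0,0,255,0,0,0,0,0,0]' 40
python3 - <<'E'
from h import *
st,R=tool();f=st["contact_force"];print(f@X,f@Y,f[2],st["position"]@Y)
i=get_image("scene")
c=i["color"][120:240,195:335];c=cv2.convertScaleAbs(c,alpha=2.,beta=10)
cv2.imwrite("pics/z5.png",cv2.resize(c,None,fx=5,fy=5,interpolation=cv2.INTER_CUBIC))
E
```

```text
clock: 7.1
position: [0.6323, -0.0579, 0.0523]
ee_rot: [0.699, -0.699, 0.108, -0.108]
contact_force: [-0.4, 0.4, 1.0]
width: 0.0316
clock: 7.6
position: [0.6317, -0.0599, 0.0526]
ee_rot: [-0.698, 0.7, -0.108, 0.108]
contact_force: [-2.6, -4.8, 3.2]
width: 0.0207
-1.0310373412741336 -5.385298815864861 3.1738885984574483 0.13372379149443403
```

View pics/z5.png

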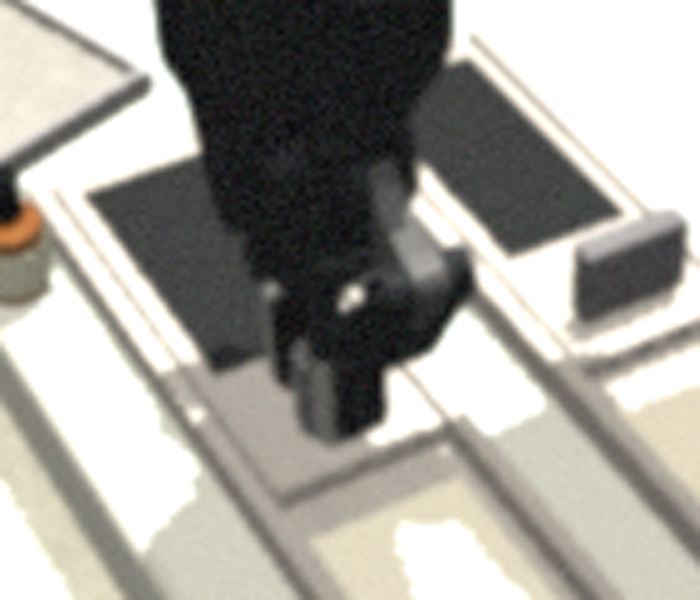

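The knob is gripped: width is 20.7 mm and the spring pulls back with 5.4 N while the slide sits home. Now I draw it out, first to about 35 mm.

```bash
cat > p.py <<'E'
from h import *
st,R=tool();f=st["contact_force"];print("s=%.2fmm Fy=%.2f Fx=%.2f Fz=%.2f w=%.4f t=%.2f x=%.4f"%((st["position"]@Y-.13372)*1e3,f@Y,f@X,f[2],st["width"],st["clock"],st["position"]@X))
E
J="python3 -m jog"
python3 -m jog '[255,0,-0.1,0.3,0,0,0,255,0,-0.1,0.5,0,0,0,255,0,-0.1,0.5,0,0,0]' 60 >/dev/null;python3 p.py
python3 -m jog '[255,0,0,0.3,0,0,0,255,0,0,0.6,0,0,0,255,0,0,0.9,0,0,0,255,0,0,0.9,0,0,0]' >/dev/null;python3 p.py
python3 -m jog '[255,0,0,0.3,0,0,0,255,0,0,0.6,0,0,0,255,0,0,0.9,0,0,0,255,0,0,0.9,0,0,0]' >/dev/null;python3 p.py
```

```text
s=3.47mm Fy=-8.04 Fx=1.13 Fz=-1.78 w=0.0196 t=8.03 x=0.6202
s=12.51mm Fy=-9.04 Fx=0.18 Fz=-0.98 w=0.0201 t=8.53 x=0.6201
s=21.42mm Fy=-8.18 Fx=0.37 Fz=-1.61 w=0.0197 t=9.03 x=0.6201
```

```bash
python3 -m jog '[255,0,0,0.3,0,0,0,255,0,0,0.6,0,0,0,255,0,0,0.9,0,0,0,255,0,0,0.9,0,0,0]' >/dev/null;python3 p.py
python3 -m jog '[255,0,0,0.3,0,0,0,255,0,0,0.6,0,0,0,255,0,0,0.9,0,0,0,255,0,0,0.9,0,0,0]' >/dev/null;python3 p.py
python3 -m jog '[255,0,0,0.05,0,0,0,255,0,0,0.1,0,0,0]' >/dev/null;python3 p.py
python3 -m jog '[255,0,0,0.05,0,0,0,255,0,0,0.1,0,0,0]' >/dev/null;python3 p.py
python3 -m jog '[255,0,0,0.05,0,0,0,255,0,0,0.1,0,0,0]' >/dev/null;python3 p.py
```

```text
s=30.30mm Fy=-9.30 Fx=0.43 Fz=-0.43 w=0.0200 t=9.53 x=0.6201
s=39.17mm Fy=-8.65 Fx=1.08 Fz=-0.91 w=0.0200 t=10.03 x=0.6201
s=39.51mm Fy=-11.53 Fx=0.52 Fz=-1.55 w=0.0197 t=10.28 x=0.6201
s=40.41mm Fy=-10.78 Fx=0.88 Fz=-0.87 w=0.0199 t=10.53 x=0.6201
s=41.41mm Fy=-10.68 Fx=1.07 Fz=-0.34 w=0.0198 t=10.78 x=0.6201
```

Run:
```python
from h import *
i=get_image("scene")
cv2.imwrite("pics/z6.png",i["color"])
```

```text
(no output)
```

View pics/z6.png

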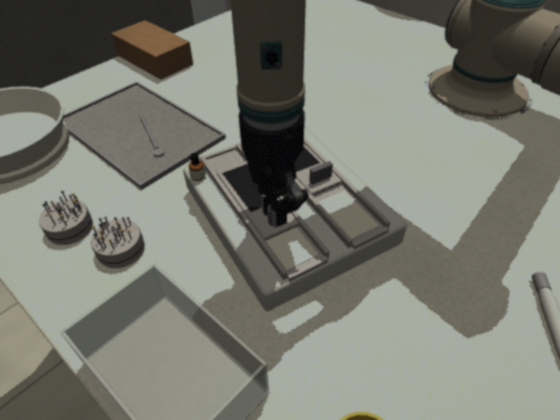

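The slide has drawn out with the knob in the fingers (scene about (277,208)). The tab, bur block and bottle are unmoved. From here I go in 0.5 mm steps and log the force.

```bash
for k in 1; do
python3 -m jog '[255,0,0,0.05,0,0,0]' >/dev/null;python3 p.py
python3 -m jog '[255,0,0,0.05,0,0,0]' >/dev/null;python3 p.py
python3 -m jog '[255,0,0,0.05,0,0,0]' >/dev/null;python3 p.py
python3 -m jog '[255,0,0,0.05,0,0,0]' >/dev/null;python3 p.py
python3 -m jog '[255,0,0,0.05,0,0,0]' >/dev/null;python3 p.py
python3 -m jog '[255,0,0,0.05,0,0,0]' >/dev/null;python3 p.py
done
```

```text
s=41.88mm Fy=-11.23 Fx=0.70 Fz=-0.97 w=0.0198 t=10.95 x=0.6201
s=42.39mm Fy=-10.08 Fx=0.96 Fz=-2.37 w=0.0199 t=11.07 x=0.6201
s=42.87mm Fy=-10.22 Fx=0.39 Fz=-1.19 w=0.0198 t=11.20 x=0.6201
s=43.39mm Fy=-10.96 Fx=0.76 Fz=-0.80 w=0.0201 t=11.32 x=0.6201
s=43.84mm Fy=-11.00 Fx=0.11 Fz=-0.79 w=0.0195 t=11.45 x=0.6201
s=44.37mm Fy=-11.23 Fx=-0.02 Fz=-0.16 w=0.0197 t=11.57 x=0.6200
```

```bash
python3 -m jog '[255,0,0,0.05,0,0,0]' >/dev/null;python3 p.py
python3 -m jog '[255,0,0,0.05,0,0,0]' >/dev/null;python3 p.py
python3 -m jog '[255,0,0,0.05,0,0,0]' >/dev/null;python3 p.py
python3 -m jog '[255,0,0,0.05,0,0,0]' >/dev/null;python3 p.py
python3 -m jog '[255,0,0,0.05,0,0,0]' >/dev/null;python3 p.py
python3 -m jog '[255,0,0,0.05,0,0,0]' >/dev/null;python3 p.py
```

```text
s=44.87mm Fy=-10.85 Fx=0.09 Fz=-1.27 w=0.0199 t=11.70 x=0.6201
s=45.35mm Fy=-11.98 Fx=1.16 Fz=-0.67 w=0.0197 t=11.82 x=0.6201
s=45.85mm Fy=-10.60 Fx=0.25 Fz=-0.72 w=0.0199 t=11.95 x=0.6201
s=46.36mm Fy=-10.52 Fx=1.05 Fz=-1.02 w=0.0197 t=12.07 x=0.6200
s=46.83mm Fy=-11.26 Fx=1.04 Fz=-0.97 w=0.0196 t=12.20 x=0.6201
s=47.31mm Fy=-11.18 Fx=0.18 Fz=-1.50 w=0.0200 t=12.32 x=0.6200
```

```bash
cat >> p.py <<'E'
import sys
if len(sys.argv)>1: print("     n=%s lag=%.2f"%(sys.argv[1],(st["position"]@Y-.13372)*1e3-41.88-0.5*float(sys.argv[1])))
E
python3 -m jog '[255,0,0,0.05,0,0,0]' >/dev/null;python3 p.py 12
python3 -m jog '[255,0,0,0.05,0,0,0]' >/dev/null;python3 p.py 13
python3 -m jog '[255,0,0,0.05,0,0,0]' >/dev/null;python3 p.py 14
python3 -m jog '[255,0,0,0.05,0,0,0]' >/dev/null;python3 p.py 15
python3 -m jog '[255,0,0,0.05,0,0,0]' >/dev/null;python3 p.py 16
python3 -m jog '[255,0,0,0.05,0,0,0]' >/dev/null;python3 p.py 17
```

```text
s=47.82mm Fy=-11.40 Fx=0.80 Fz=-0.64 w=0.0199 t=12.45 x=0.6200
     n=12 lag=-0.06
s=48.29mm Fy=-11.85 Fx=0.81 Fz=-1.31 w=0.0199 t=12.57 x=0.6200
     n=13 lag=-0.09
s=48.82mm Fy=-11.53 Fx=0.06 Fz=-1.34 w=0.0197 t=12.70 x=0.6200
     n=14 lag=-0.06
s=49.32mm Fy=-10.10 Fx=0.47 Fz=-0.61 w=0.0199 t=12.82 x=0.6200
     n=15 lag=-0.06
s=49.82mm Fy=-9.84 Fx=0.35 Fz=-0.64 w=0.0194 t=12.95 x=0.6200
     n=16 lag=-0.06
s=50.37mm Fy=-10.69 Fx=0.60 Fz=-0.89 w=0.0198 t=13.07 x=0.6200
     n=17 lag=-0.01
```

```bash
python3 -m jog '[255,0,0,0.05,0,0,0]' >/dev/null;python3 p.py 18
python3 -m jog '[255,0,0,0.05,0,0,0]' >/dev/null;python3 p.py 19
python3 -m jog '[255,0,0,0.05,0,0,0]' >/dev/null;python3 p.py 20
python3 -m jog '[255,0,0,0.05,0,0,0]' >/dev/null;python3 p.py 21
python3 -m jog '[255,0,0,0.05,0,0,0]' >/dev/null;python3 p.py 22
python3 -m jog '[255,0,0,0.05,0,0,0]' >/dev/null;python3 p.py 23
```

```text
s=50.93mm Fy=-10.36 Fx=1.07 Fz=-0.45 w=0.0198 t=13.20 x=0.6200
     n=18 lag=0.05
s=51.47mm Fy=-10.53 Fx=0.70 Fz=-1.13 w=0.0199 t=13.32 x=0.6200
     n=19 lag=0.09
s=52.04mm Fy=-9.69 Fx=-0.03 Fz=-0.78 w=0.0198 t=13.45 x=0.6200
     n=20 lag=0.16
s=52.57mm Fy=-10.01 Fx=0.31 Fz=-0.97 w=0.0194 t=13.57 x=0.6200
     n=21 lag=0.19
s=53.13mm Fy=-10.20 Fx=0.07 Fz=-0.93 w=0.0196 t=13.70 x=0.6200
     n=22 lag=0.25
s=53.70mm Fy=-9.69 Fx=0.77 Fz=-1.32 w=0.0201 t=13.82 x=0.6200
     n=23 lag=0.32
```

The pull started falling at about s = 50 mm, and the lag has grown by 0.4 mm. The ball looks to be dropping in, so I go on one step at a time.

```bash
python3 -m jog '[255,0,0,0.05,0,0,0]' >/dev/null;python3 p.py 24
python3 -m jog '[255,0,0,0.05,0,0,0]' >/dev/null;python3 p.py 25
```

```text
s=54.27mm Fy=-9.43 Fx=0.40 Fz=-1.70 w=0.0199 t=13.95 x=0.6200
     n=24 lag=0.39
s=54.84mm Fy=-9.73 Fx=0.11 Fz=0.35 w=0.0196 t=14.07 x=0.6200
     n=25 lag=0.46
```

```bash
python3 -m jog '[255,0,0,0.05,0,0,0]' >/dev/null;python3 p.py 26
```

```text
s=55.09mm Fy=-10.72 Fx=0.70 Fz=-1.15 w=0.0199 t=14.20 x=0.6200
     n=26 lag=0.21
```

The pull has turned and is rising, so the middle is near s = 54.9. I'll take one more half-millimetre step to confirm the rise.

```bash
python3 -m jog '[255,0,0,0.05,0,0,0]' >/dev/null;python3 p.py 27
python3 -m jog '[255,0,0,0,0,0,0]' >/dev/null;python3 p.py 27
```

```text
s=55.27mm Fy=-11.67 Fx=0.87 Fz=-1.36 w=0.0198 t=14.32 x=0.6200
     n=27 lag=-0.11
s=55.30mm Fy=-10.91 Fx=0.93 Fz=-0.38 w=0.0196 t=14.45 x=0.6201
     n=27 lag=-0.08
```

The wall is confirmed: steps now gain only 0.2 mm each and the pull is about 2 N higher. I'll ease back 0.5 mm to the middle and hold.

```bash
python3 -m jog '[255,0,0,-0.05,0,0,0,255,0,0,-0.05,0,0,0,255,0,0,-0.05,0,0,0,255,0,0,-0.05,0,0,0]' >/dev/null;python3 p.py 26
python3 -m jog '[255,0,0,0,0,0,0,255,0,0,0,0,0,0,255,0,0,0,0,0,0,255,0,0,0,0,0,0,255,0,0,0,0,0,0,255,0,0,0,0,0,0]' >/dev/null;python3 p.py 26
python3 - <<'E'
from h import *
print(get_state()["qd"])
i=get_image("scene")
cv2.imwrite("pics/z7.png",i["color"])
E
```

```text
s=55.21mm Fy=-10.36 Fx=0.51 Fz=-0.06 w=0.0200 t=14.95 x=0.6200
     n=26 lag=0.33
s=55.21mm Fy=-9.44 Fx=1.06 Fz=-1.04 w=0.0198 t=15.70 x=0.6200
     n=26 lag=0.33
[ 0.00148055 -0.00094081 -0.00038243 -0.00033251 -0.00067072  0.0008309 ]
```

View pics/z7.png

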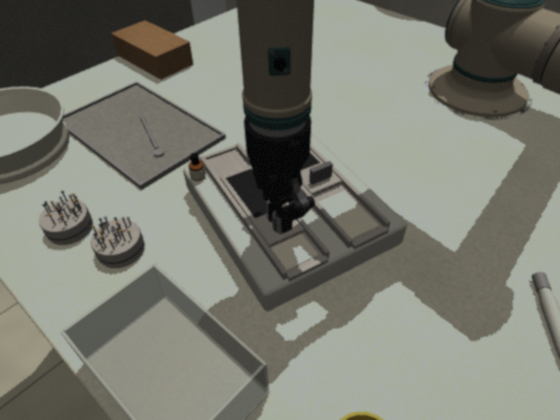

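The slide is held still at s = 55.2 mm, 0.3 mm past where the pull turned. The fingers are on the knob (about (282,215)), and the tab (320,173) and bottle (196,163) have not moved. I'm handing in.

```bash
python3 -c "from rig import sign_off;print(sign_off())"; python3 p.py
```

```text
the job is handed in; nothing more can be done
None
the job is handed in; nothing more can be done
```

I drew the round-knob slide out about 55 mm to where I felt the ball click in. I handed the job in with the fingers still gripping the knob at 60 N, at about 16 s on the robot's clock. No verdict was reported.

- **Feeling the notch:** The pull began to fall at about 50 mm and had dropped by about 1 N near 54.9 mm. It then rose steeply, about 2 N within 0.4 mm. I eased back 0.5 mm, which left the slide at 55.2 mm, about 0.3 mm past where the pull turned. The slide position comes from the tool's travel and the ball's rise from the force; neither can be read directly.
- **Last checks:** The slide stayed at 55.2 mm over the last 0.75 s of holding, with a spring pull of 9–10 N and a grip width of about 20 mm. In the last scene picture the flat tab and the bottle stand where they were. The bur block was hidden behind the gripper there; the fingers never went near it.
- **What disagreed:** My first grasp closed on nothing, just above the knob. The real fingertips sit about 24 mm higher than the reported tool point. I confirmed this with a light press (about 5 N) on the knob's top, then went lower and grasped again. The measured grip width is also about 2 mm less than the knob's stated 22 mm.

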